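# Clear the light gate and hold a glass cell in its beam

### The arm

A 6-joint arm with a two-finger parallel gripper is mounted at the origin on the work surface. World frame = base frame: x ahead of the robot, y to its left, z up, the work surface at z = 0. Lengths are in m, angles in degrees, forces in N, time in s.
With the tool pointing down it reaches from about 0.4 to 0.825 m from the base axis. Payload 7 kg.
Tool frame: the origin (TCP) lies midway between the tips of the shut fingers; the grasp point (between the pads) lies 19 mm behind it (ctrl.grip_point_offset is the distance from the TCP to the grasp point, in m); x points along the fingers, y is the direction in which the jaws open and shut, and the axes are right-handed (so a half turn about x gives the same grasp; the last joint's range is limited). The gripper opens to 88 mm and grips with 3 to 60 N. Pads are 19 mm wide; open, the fingers measure 130 mm over their backs; the gripper's body (78 mm by 193 mm) begins 47 mm behind the grasp point.
Start: joints at [81.538, 20.546, 0.682, 0, -70.136, -16.507], TCP at [0.285, 0.612, 0.227] pointing down, gripper open.
Joint ranges: [-176.03, 176.03], [-82.01, 121.73], [-58.28, 71.71], [-173.87, 95.51], [-174.79, -0.11], [-173.66, 173.66]. Speed limits (degrees/s): [136.94, 136.94, 172.46, 180, 180, 180].

### API

Orientations are given as [roll, pitch, yaw] about the fixed x, y, z axes, in that order (R = Rz(yaw) Ry(pitch) Rx(roll)).
In Python, from plant import ctrl gives the robot as it stands.
- The arm moves only by the tool drive_tool, never from a script. Its argument "plan" is a list of rows, each a list of 3 entries, a list of its own where there are three numbers: the shift along the tool's x, y, z in m, then the turn, a rotation vector about the tool's x, y, z in degrees, then the opening, from 0 (shut) to 1 (fully open). In form: [[[dx, dy, dz], [wx, wy, wz], grip], ...]. A call has 1 to 20 rows; each row is the pose to reach, as a shift and turn from the pose measured when the call began, along the tool's axes at that moment; what a row does not reach only later rows make up. A row lasts 1/12 s, in which the tool goes at most 41.7 mm and 7.16 degrees, less where a joint would pass 70% of its speed; a pose out of reach is approached as far as the arm can. A call with a gripper value outside its range is refused whole. The fingers move at their own pace and stop on an object; the grip force is fixed at half the most. Time passes only in rows, so rows that repeat a pose let the fingers close. It gives the time, the measured TCP pose, the force and the opening at its end, in the units of the state.
- ctrl.get_obs(): the state, without advancing time (a new reading comes with each control period).
- ctrl.snapshot(name): name is "scene" or "top" or "wrist"; returns the picture (384x512x3 uint8, blue, green, red); there is no depth.
- ctrl.get_calibration(name): a dict with "fx", "fy", "cx", "cy" (pixels), "R" (3x3) and "t" (3): a world point X has camera coordinates R X + t. Camera axes: x right, y down, z forward; pixel columns grow to the right and rows downward; lengths in m; the calibration is good to about 2 mm. The wrist camera is an equidistant fisheye: a pixel r from the principal point sees the ray r / f radians off the axis. A picture is of the moment at which its call begins: read the wrist's pose just before it. get_calibration takes no time and is no camera call; for the wrist camera it gives the pose at the moment of the call.
- ctrl.close_job(): hands the job in, once; it reports no verdict.
Trained networks look in the newest picture that a camera, given by its name, has taken for a name from the list of things; names that differ only in an ending like _2 or _b are one class to them, and where a whole thing is asked for, a point or a joint stands for the part that bears it (a point fixed in the world has none). Each returns a list of dicts, best first, with "confidence" (0 to 1); they miss things now and then, are a little off and sometimes report something else, mostly with a low value. They report only what shows in the picture. A call takes as long as a camera call.
- ctrl.cut_out(camera, name): "pixels" (384x512 bool, what is visible of it) and "pixel" ([column, row] in pixels, amid what is visible of it).
- ctrl.landmark_of(camera, name): "pixel" ([column, row] in pixels: a listed point, or the origin of a listed thing).
The state is a dict: "clock": time; "joint_pos": joint angles; "qvel": joint speeds; "tau": joint torques, N m; "tool_pos": TCP position; "orientation": TCP orientation; "force": force on the tool from outside, world axes, zero at the start; "moment": the same for the moment, N m; "opening": finger opening in m.
Only numpy, scipy, OpenCV 4.12 (cv2) and the standard library are available. Lean on these libraries where they do the work, as an engineer would, in place of code of your own. Each camera call takes 0.05 s, during which the arm holds its last target. There are 200 camera calls.

### The job

Take the round workpiece out of the light gate and drop it into the wire basket. Then pick up the tall square glass cell with the fingers on its two frosted faces only, keep it upright, and hold it still in the gate, touching no part of it, midway between the sensors, so that the beam passes squarely through the middle of the width of its clear windows, in their lower half. Leave the other things on the bench alone, and do not let go of the cell: the program finishes while holding it in the beam.

Things in the scene. Friction and masses are not known exactly. Their poses are not given: they have to be found in the camera images.
- gate: through-beam light gate, fixed to the bench: aluminium base plate 100 (x) x 200 (y) x 10 mm with two 18 mm barrel light sensors facing each other along its y axis, on brackets. Origin at the centre of the underside; the open gap runs from y = -55 to +55 mm, and nothing of it rises above 85 mm. The space is open above and to its +x and -x sides. The beam is a straight line along the gate's y axis, 60 mm above the bench
- gate_beam (a point): middle of the light beam, half-way between the two sensors, 60 mm above the bench; axes as the gate's
- workpiece_center (a point): centre (half-way up) of the grey round plastic workpiece, 36 mm across, 75 mm tall, about 60 g, that stands upright in the gap of the gate on its base plate and blocks the beam
- workpiece: the same workpiece; origin at the centre of its underside, z along its axis
- basket: open wire basket, fixed to the bench: outside 180 (x) x 140 (y) x 60 mm high, walls and floor 4 mm. Origin at the centre of the underside
- cell_center (a point): centre (half-way up) of the tall square glass cell, 30 mm (x) by 26 mm (y) and 80 mm tall, about 90 g, standing upright on the low black tray (floor 6 mm above the bench, rim 12 mm); axes as the cell's. Its whitish frosted faces look along its own +x and -x (30 mm apart); its clear windows look along its own +y and -y and run its full height.
- cell: the same tall cell; origin at the centre of its underside, axes as above. From above its frosted plates show as two white strips 4 mm thick with clear glass between. The other pieces on the tray stand 75 mm or more from it, centre to centre
- short_cell: bystander on the tray: same make as the tall cell but only 45 mm tall; origin at the centre of its underside
- round_cell: bystander on the tray: round clear cell, 28 mm across, 66 mm tall with its stopper; origin at the centre of its underside
- screwdriver: bystander: screwdriver lying beyond the light gate
- roller: bystander: steel conveyor roller, 40 mm across, 80 mm long, lying beyond the light gate
- plug_jar: bystander: white jar, 60 mm across, 90 mm tall, beyond the light gate
- collar: bystander: steel ring, 48 mm across, 16 mm high, lying near the robot
- bracket: bystander: bent steel sheet angle, 45 x 35 mm, 40 mm high, near the robot

How it is judged:
By the outcome, as a careful person would: the job done as asked, in the order asked, and still so for the second after the job is handed in, while the arm keeps its last pose, push and grip.
It also fails if it takes over 64 s, if anything falls off the work surface, if the arm or the gripper's body presses on something with over 40 N, if the wrist force passes 120 N, or if a joint passes its speed limit or range.

## Working session

There is one attempt and no reset: what is moved stays moved. The work goes in short steps, Python scripts to look and compute and a tool call to move; the robot and the scene stay as the last step left them, time stands still between calls to the robot, and variables do not carry over. Pictures are saved under pics/ and viewed, about 8 in all and at most 12, crops included, and the job is handed in when it is done.

Besides the shell and the picture viewer there is one more tool, called after "Emit:" as name([rows], argument=value, ...), one row to a line, values as JSON. drive_tool: Moves the arm, as the interface text tells. Its arguments: {"type":"object","properties":{"plan":{"type":"array","items":{"type":"array"}}},"required":["plan"]}

```bash
mkdir -p pics; ls
cat > h.py <<'E'
import numpy as np, cv2
from plant import ctrl
from scipy.spatial.transform import Rotation as Ro
def ray(c,p):
    C=ctrl.get_calibration(c) if isinstance(c,str) else c
    u=np.array([(p[0]-C['cx'])/C['fx'],(p[1]-C['cy'])/C['fy']])
    if c=='wrist':
        r=np.linalg.norm(u); d=np.r_[u/max(r,1e-9)*np.sin(r),np.cos(r)]
    else: d=np.r_[u,1]
    R=np.array(C['R']);t=np.array(C['t']); return -R.T@t, R.T@d
def atz(c,p,z):
    o,d=ray(c,p); return o+d*(z-o[2])/d[2]
def proj(c,X):
    C=ctrl.get_calibration(c); x=np.array(C['R'])@X+np.array(C['t'])
    if c=='wrist':
        r=np.hypot(x[0],x[1]); th=np.arctan2(r,x[2]); q=x[:2]/max(r,1e-9)*th
    else: q=x[:2]/x[2]
    return np.array([q[0]*C['fx']+C['cx'],q[1]*C['fy']+C['cy']])
def tool():
    s=ctrl.get_obs(); return np.array(s['tool_pos']),Ro.from_euler('xyz',s['orientation'],degrees=True)
def rel(pos,R):
    p,T=tool(); return T.inv().apply(np.array(pos)-p),(T.inv()*R).as_rotvec(degrees=True)
def down(yaw_jaw):  # tool x down, tool y along yaw (deg)
    a=np.radians(yaw_jaw); y=np.array([np.cos(a),np.sin(a),0]); x=np.array([0,0,-1.]); return Ro.from_matrix(np.c_[x,y,np.cross(x,y)])
E
python3 - <<'E'
from h import *
np.set_printoptions(precision=4,suppress=True)
ims=[]
for c in ['scene','top','wrist']:
    im=ctrl.snapshot(c); cv2.imwrite(f'pics/{c}0.png',im); C=ctrl.get_calibration(c); print(c,C['fx'],C['cx'],C['cy'],'pos',-np.array(C['R']).T@C['t'])
    for n,z in [('gate',0),('gate_beam',.06),('workpiece_center',.0475),('basket',0),('cell_center',.046),('cell',.006),('short_cell',.006),('round_cell',.006)]:
        l=ctrl.landmark_of(c,n)[:2]
        print(n,[(np.round(d['pixel'],1),round(d['confidence'],2),atz(c,d['pixel'],z)) for d in l])
s=ctrl.get_obs(); print(s['clock'],s['tool_pos'],s['orientation'],s['opening'],s['force'],ctrl.grip_point_offset)
E
python3 -c "
import cv2
cv2.imwrite('pics/top0b.png',cv2.resize(cv2.imread('pics/top0.png'),(800,600),interpolation=3))"
```

```text
pics
scene 414.6409697427673 262.83322576712925 196.79998939068318 pos [1.2837 0.2322 0.6222]
gate [(array([274.4, 205.2]), 0.85, array([0.497 , 0.0183, 0.    ]))]
gate_beam [(array([272. , 184.5]), 0.98, array([0.4959, 0.0115, 0.06  ]))]
workpiece_center [(array([274.8, 193.9]), 0.82, array([0.5143, 0.0237, 0.0475]))]
basket [(array([388.2, 236.2]), 0.62, array([0.5356, 0.2939, 0.    ]))]
cell_center [(array([142.3, 191.8]), 0.66, array([ 0.5933, -0.2845,  0.046 ]))]
cell [(array([131.6, 247.4]), 0.75, array([ 0.7365, -0.2356,  0.006 ])), (array([145.2, 205.2]), 0.6, array([ 0.5939, -0.2842,  0.006 ]))]
short_cell [(array([161.3, 185.5]), 0.68, array([ 0.506 , -0.2871,  0.006 ]))]
round_cell [(array([175.8, 166.7]), 0.75, array([ 0.4111, -0.2925,  0.006 ]))]
top 388.93215092387925 254.88960292382038 201.9509932744432 pos [0.4689 0.0063 0.8711]
gate [(array([251.6, 220.6]), 0.66, array([0.5077, 0.0124, 0.    ])), (array([296.3, 283.3]), 0.28, array([ 0.3717, -0.0897,  0.    ]))]
gate_beam [(array([251.3, 220.3]), 0.76, array([0.5056, 0.0126, 0.06  ]))]
workpiece_center [(array([249.4, 218.3]), 0.55, array([0.5103, 0.0168, 0.0475]))]
basket [(array([126.1, 209.1]), 0.82, array([0.5266, 0.2945, 0.    ]))]
cell_center []
cell [(array([380.9, 183.1]), 0.65, array([ 0.5986, -0.2759,  0.006 ]))]
short_cell []
round_cell [(array([390.5, 264.5]), 0.81, array([ 0.4182, -0.296 ,  0.006 ]))]
wrist 297.3186396354542 254.56298010282433 193.93121956388535 pos [0.3482 0.5823 0.3861]
gate []
gate_beam []
workpiece_center []
basket []
cell_center []
cell []
short_cell []
round_cell []
1.35 [0.285  0.6119 0.2266] [-99.5659  89.9989  55.4644] 0.08758526286937589 [ 0.4753 -0.6091  0.6511] 0.0188
```

View pics/top0b.png

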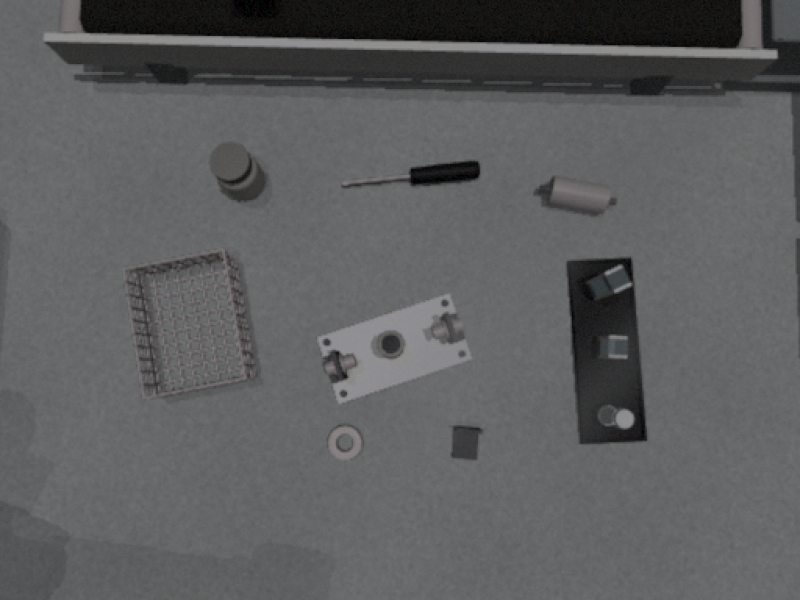

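View pics/scene0.png

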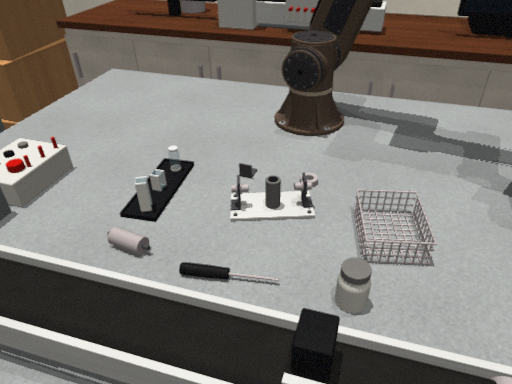

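The top view (800x600 scale) shows the gate plate at (395,348), turned about 18°, with the workpiece at (390,345). The basket is at (190,322) and the tall cell at about (620,278) at the far end of the tray. The short cell at (612,347) and the round cell at (620,417) are the other tray pieces. The scene view agrees: the tall cell is at (143,193).

Run:
```python
from h import *
np.set_printoptions(precision=4,suppress=True)
im=cv2.imread('pics/top0.png')
m=cv2.inRange(cv2.cvtColor(im,cv2.COLOR_BGR2GRAY),130,255); m[:180]=0;m[270:]=0;m[:,:195]=0;m[:,310:]=0
pts=cv2.findNonZero(m); r=cv2.minAreaRect(pts); b=cv2.boxPoints(r)
P=np.array([atz('top',p,.01) for p in b]); print(r,'centre',P.mean(0)); 
for i in range(4):
    d=P[(i+1)%4]-P[i]; print(np.linalg.norm(d),np.degrees(np.arctan2(d[1],d[0])))
p,T=tool(); print(T.as_matrix()); y=T.as_matrix()[:,1]; print('jaw yaw',np.degrees(np.arctan2(y[1],y[0])))
for a in (18.4,198.4):
    print(a,rel([.508,.014,.25],down(a)))
c=im[155:300,355:425]; cv2.imwrite('pics/cell.png',np.hstack([cv2.resize(c,None,fx=4,fy=4,interpolation=2),cv2.resize(cv2.imread('pics/scene0.png')[135:230,110:200],None,fx=5.5,fy=5.5,interpolation=2)[:580][:, :]]) if 0 else cv2.resize(c,None,fx=4,fy=4,interpolation=2))
```

```text
((251.85000610351562, 222.54998779296875), (43.955657958984375, 89.80867767333984), 71.56504821777344) centre [0.5033 0.0114 0.01  ]
0.19963056898292192 -70.07403060098511
0.0975785166805403 -160.70412480357018
0.19768291611833133 109.72110851308874
0.09686976261521366 20.44401499320638
[[ 0.     -0.4221 -0.9065]
 [ 0.     -0.9065  0.4221]
 [-1.     -0.     -0.    ]]
jaw yaw -114.96969248508174
18.4 (array([-0.0234,  0.4479, -0.4546]), array([-133.3697,   -0.0014,    0.0003]))
198.4 (array([-0.0234,  0.4479, -0.4546]), array([46.6303,  0.0003,  0.0011]))
```

View pics/cell.png

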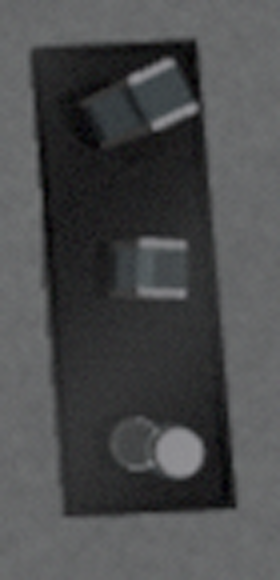

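The tall cell's white strips are at crop (150,69) and (175,117), so its frosted normal is at about 23–27° yaw. The gate is at about 19–20°. I'm moving above the workpiece with the jaws along the gate's x axis.

Emit:
drive_tool([
  [[-0.023,0.037,-0.038],[4,0,0],1],
  [[-0.023,0.075,-0.076],[8,0,0],1],
  [[-0.023,0.112,-0.114],[12,0,0],1],
  [[-0.023,0.149,-0.152],[16,0,0],1],
  [[-0.023,0.187,-0.19],[20,0,0],1],
  [[-0.023,0.224,-0.228],[24,0,0],1],
  [[-0.023,0.261,-0.266],[28,0,0],1],
  [[-0.023,0.298,-0.304],[32,0,0],1],
  [[-0.023,0.336,-0.342],[36,0,0],1],
  [[-0.023,0.373,-0.38],[40,0,0],1],
  [[-0.023,0.41,-0.418],[43,0,0],1],
  [[-0.023,0.448,-0.455],[45.5,0,0],1],
  [[-0.023,0.448,-0.455],[45.5,0,0],1],
  [[-0.023,0.448,-0.455],[45.5,0,0],1],
  [[-0.023,0.448,-0.455],[45.5,0,0],1],
])

```text
clock: 2.6
tool_pos: [0.5027, 0.0278, 0.2501]
orientation: [-86.3, 89.9, 23.2]
force: [0.8, 0.8, -0.9]
opening: 0.0877
```

Run:
```python
from h import *
np.set_printoptions(precision=4,suppress=True)
im=ctrl.snapshot('wrist'); cv2.imwrite('pics/w1.png',im)
for n,z in [('gate',0),('gate_beam',.06),('workpiece_center',.0475),('workpiece',.01),('cell_center',.046),('cell',.006)]:
    print(n,[(np.round(d['pixel'],1),round(d['confidence'],2),atz('wrist',d['pixel'],z)) for d in ctrl.landmark_of('wrist',n)[:2]])
for n in ('gate','workpiece'):
  for d in ctrl.cut_out('wrist',n)[:1]: np.save(f'{n}1.npy',d['pixels']); print(n,d['confidence'],d['pixels'].sum(),d['pixel'])
s=ctrl.get_obs(); print(s['clock'],s['tool_pos'],s['orientation'],s['opening'],s['joint_pos'])
```

```text
gate [(array([258.3, 158.5]), 0.8, array([0.5009, 0.0137, 0.    ]))]
gate_beam [(array([256.9, 163.3]), 0.96, array([0.5036, 0.0137, 0.06  ]))]
workpiece_center [(array([255.8, 162.6]), 0.78, array([0.5042, 0.0168, 0.0475])), (array([186.9, 304.1]), 0.73, array([0.5318, 0.2514, 0.0475]))]
workpiece [(array([258.5, 154.5]), 0.65, array([0.5021, 0.0119, 0.01  ]))]
cell_center [(array([258. , 163.5]), 0.32, array([0.501 , 0.0191, 0.046 ])), (array([254.6, 157.5]), 0.3, array([0.5074, 0.0134, 0.046 ]))]
cell []
gate 0.66 9865 [262.7, 147.5]
workpiece 0.93 929 [253.9, 161.8]
3.05 [0.5022 0.0311 0.2497] [-70.3376  89.9816  39.3173] 0.08747600302324 [ 25.9461   3.2755 -18.4591  -0.0046 -68.2475  -6.2895]
```

View pics/w1.png

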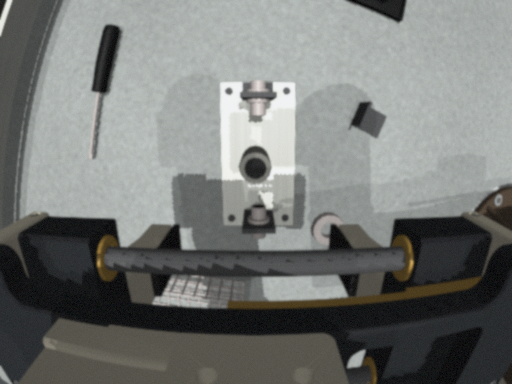

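The wrist view shows the gate square on, with its plate over columns 219–296 and rows 82–227. The workpiece top is at about (256,163). I'll measure the plate pose on the z = 10 mm plane.

```bash
cat >> h.py <<'E'
def plate(im,roi,thr,cam='wrist',z=.01):
    g=cv2.cvtColor(im,cv2.COLOR_BGR2GRAY); m=np.zeros_like(g); c0,c1,r0,r1=roi; m[r0:r1,c0:c1]=(g[r0:r1,c0:c1]>thr)*255
    m=cv2.morphologyEx(m,cv2.MORPH_OPEN,np.ones((3,3)))
    ct=max(cv2.findContours(m,0,1)[0],key=cv2.contourArea)[:,0].astype(float)
    P=np.array([atz(cam,p,z)[:2] for p in ct]); r=cv2.minAreaRect((P*1000).astype(np.float32)); return r,ct,P
E
python3 - <<'E'
from h import *
np.set_printoptions(precision=4,suppress=True)
im=cv2.imread('pics/w1.png'); g=cv2.cvtColor(im,cv2.COLOR_BGR2GRAY); print(g[100,205:235],g[200,280:310],g[60:90,235])
for t in (195,205,215): print(plate(im,(200,320,60,240),t)[0])
m=np.load('workpiece1.npy'); ys,xs=np.nonzero(m); print('wp mask',xs.min(),xs.max(),ys.min(),ys.max())
# top ring of workpiece: predicted circle for centre guesses
for z in (.085,.01): print([proj('wrist',np.array([.504,.0155,z])+np.array([np.cos(a),np.sin(a),0])*.018).round(1) for a in np.arange(4)*np.pi/2+np.radians(20)])
print(rel([.504,.0155,.25],down(199.5)), tool()[1].as_matrix()[:,1])
E
```

```text
[164 166 166 164 167 169 168 169 166 168 169 170 173 171 183 218 235 241
 242 242 242 243 242 243 242 243 241 243 241 243] [159 154 149 146 149 146 146 147 150 149 149 149 149 134 115 100  99 100
 100  99  98 102 104 104 118 139 157 162 161 154] [185 185 184 177 178 176 174 175 175 177 176 178 180 179 177 175 174 177
 179 180 180 202 227 239 241 241 242 243 242 242]
((514.2579956054688, -17.100204467773438), (101.40408325195312, 134.1338653564453), 20.29633903503418)
((514.410888671875, -16.44287872314453), (100.35546112060547, 132.68849182128906), 19.869823455810547)
((514.1924438476562, -16.49591827392578), (99.87349700927734, 132.62322998046875), 19.85240364074707)
wp mask 239 270 146 182
[array([240.9, 164.8]), array([257.2, 180.5]), array([273.4, 164.6]), array([257.1, 148.5])]
[array([243.4, 155.5]), array([256.8, 168.5]), array([270. , 155.4]), array([256.6, 142.2])]
(array([-0.0003,  0.0035, -0.0153]), array([0.1549, 0.0062, 0.0173])) [-0.9417 -0.3364 -0.0003]
```

Emit:
drive_tool([
  [[0.0,0.002,-0.0153],[0,0,0],1],
  [[0.04,0.002,-0.0153],[0,0,0],1],
  [[0.08,0.002,-0.0153],[0,0,0],1],
  [[0.12,0.002,-0.0153],[0,0,0],1],
  [[0.15,0.002,-0.0153],[0,0,0],1],
  [[0.175,0.002,-0.0153],[0,0,0],1],
  [[0.195,0.002,-0.0153],[0,0,0],1],
  [[0.203,0.002,-0.0153],[0,0,0],1],
  [[0.203,0.002,-0.0153],[0,0,0],1],
  [[0.203,0.002,-0.0153],[0,0,0],1],
  [[0.203,0.002,-0.0153],[0,0,0],0],
  [[0.203,0.002,-0.0153],[0,0,0],0],
  [[0.203,0.002,-0.0153],[0,0,0],0],
  [[0.203,0.002,-0.0153],[0,0,0],0],
  [[0.203,0.002,-0.0153],[0,0,0],0],
  [[0.203,0.002,-0.0153],[0,0,0],0],
  [[0.203,0.002,-0.0153],[0,0,0],0],
  [[0.203,0.002,-0.0153],[0,0,0],0],
])

```text
clock: 4.55
tool_pos: [0.5055, 0.016, 0.0467]
orientation: [-74.2, 90.0, 35.5]
force: [0.4, 0.5, 0.2]
opening: 0.0399
```

Emit:
drive_tool([
  [[0,0,0],[0,0,0],0],
  [[0,0,0],[0,0,0],0],
  [[0,0,0],[0,0,0],0],
  [[0,0,0],[0,0,0],0],
  [[-0.02,0,0],[0,0,0],0],
  [[-0.06,0,0],[0,0,0],0],
  [[-0.1,0,0],[0,0,0],0],
  [[-0.13,0,0],[0,0,0],0],
  [[-0.14,0,0],[0,0,0],0],
  [[-0.14,0,0],[0,0,0],0],
])

```text
clock: 5.38
tool_pos: [0.507, 0.0164, 0.19]
orientation: [-89.6, 89.6, 20.1]
force: [0.5, 0.6, -1.3]
opening: 0.0358
```

Run:
```python
from h import *
np.set_printoptions(precision=4,suppress=True)
s=ctrl.get_obs(); print(s['clock'],s['tool_pos'],s['opening'],s['force'])
for c in ('wrist','top'):
  im=ctrl.snapshot(c); cv2.imwrite(f'pics/{c}2.png',im)
  d=ctrl.cut_out(c,'basket')[0]; ys,xs=np.nonzero(d['pixels']); print(c,d['confidence'],d['pixels'].sum())
  r=cv2.minAreaRect(np.array([atz(c,p,.06)[:2]*1000 for p in zip(xs,ys)],np.float32)); print(r)
  print([(atz(c,l['pixel'],0),l['confidence']) for l in ctrl.landmark_of(c,'basket')[:1]])
print(rel([.527,.297,.186],down(199.6)))
```

```text
5.3833 [0.507  0.0164 0.19  ] 0.03584952949398373 [ 0.5326  0.6156 -1.3277]Traceback (most recent call last):
  File "<stdin>", line 6, in <module>
IndexError: list index out of range
```

Emit:
drive_tool([
  [[0,-0.009,0.02],[0,0,0],0],
  [[0,-0.022,0.05],[0,0,0],0],
  [[0,-0.037,0.085],[0,0,0],0],
  [[0,-0.053,0.12],[0,0,0],0],
  [[0,-0.068,0.155],[0,0,0],0],
  [[0,-0.083,0.19],[0,0,0],0],
  [[0,-0.096,0.22],[0,0,0],0],
  [[0,-0.107,0.243],[0,0,0],0],
  [[0,-0.1126,0.257],[0,0,0],0],
  [[0,-0.1126,0.257],[0,0,0],0],
  [[0,-0.1126,0.257],[0,0,0],0],
])

```text
clock: 6.4
tool_pos: [0.5239, 0.2957, 0.1845]
orientation: [104.5, 89.8, -145.8]
force: [-0.8, -0.8, -1.0]
opening: 0.0351
```

Run:
```python
from h import *
np.set_printoptions(precision=4,suppress=True)
s=ctrl.get_obs(); print(s['clock'],s['tool_pos'],s['opening'],s['force'])
im=ctrl.snapshot('scene'); cv2.imwrite('pics/s3.png',im)
for n,z in (('basket',0),('workpiece',s['tool_pos'][2]-.036)): print(n,[(atz('scene',l['pixel'],z),l['confidence'],l['pixel']) for l in ctrl.landmark_of('scene',n)[:1]])
print(rel([.527,.295,.05],down(199.6)))
cv2.imwrite('pics/s3c.png',cv2.resize(im[80:290,220:490],None,fx=2.5,fy=2.5))
```

```text
6.4 [0.5239 0.2957 0.1845] 0.03506800716789772 [-0.8226 -0.7635 -1.029 ]
basket [(array([0.5309, 0.2943, 0.    ]), 0.78, [388.5, 234.9])]
workpiece [(array([0.5375, 0.2964, 0.1485]), 0.96, [402.0, 182.0])]
(array([ 0.1359, -0.0027, -0.0005]), array([-0.0213,  0.0053, -0.0516]))
```

View pics/s3c.png

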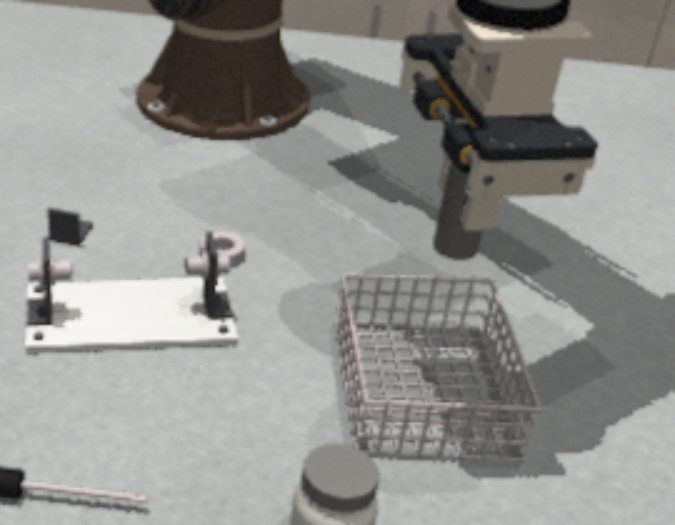

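The workpiece is held upright at crop (460,220) above the basket, whose mouth is centred at about (435,335), and the gate is empty. Lowering and releasing.

Emit:
drive_tool([
  [[0.02,-0.003,0],[0,0,0],0],
  [[0.05,-0.003,0],[0,0,0],0],
  [[0.08,-0.003,0],[0,0,0],0],
  [[0.105,-0.003,0],[0,0,0],0],
  [[0.125,-0.003,0],[0,0,0],0],
  [[0.134,-0.003,0],[0,0,0],0],
  [[0.134,-0.003,0],[0,0,0],0],
  [[0.134,-0.003,0],[0,0,0],0],
  [[0.134,-0.003,0],[0,0,0],0.7],
  [[0.134,-0.003,0],[0,0,0],0.7],
  [[0.134,-0.003,0],[0,0,0],0.7],
  [[0.134,-0.003,0],[0,0,0],0.7],
  [[0.134,-0.003,0],[0,0,0],0.7],
])

```text
clock: 7.63
tool_pos: [0.5273, 0.2958, 0.0526]
orientation: [-9.0, 90.0, 100.6]
force: [0.0, 0.2, 0.9]
opening: 0.0597
```

Emit:
drive_tool([
  [[0,0,0],[0,0,0],0.7],
  [[-0.02,0,0],[0,0,0],0.7],
  [[-0.05,0,0],[0,0,0],0.7],
  [[-0.09,0,0],[0,0,0],0.7],
  [[-0.13,0,0],[0,0,0],0.7],
  [[-0.17,0,0],[0,0,0],0.7],
  [[-0.19,0,0],[0,0,0],0.7],
  [[-0.2,0,0],[0,0,0],0.7],
  [[-0.2,0,0],[0,0,0],0.7],
])

```text
clock: 8.38
tool_pos: [0.5282, 0.2964, 0.2555]
orientation: [-61.5, 89.7, 48.1]
force: [0.4, -0.4, 0.0]
opening: 0.0614
```

Run:
```python
from h import *
np.set_printoptions(precision=4,suppress=True)
s=ctrl.get_obs(); print(s['clock'],s['tool_pos'],s['opening'],s['force'])
im=ctrl.snapshot('scene'); cv2.imwrite('pics/s4.png',im)
for n,z in (('workpiece',.004),('workpiece_center',.0415)): print(n,[(atz('scene',l['pixel'],z),l['confidence'],l['pixel']) for l in ctrl.landmark_of('scene',n)[:1]])
for z in (.25,): print(rel([.595,-.2775,z],down(205)))
print(tool()[1].as_matrix()[:,1:])
```

```text
8.3833 [0.5282 0.2964 0.2555] 0.061435229139527876 [ 0.3508 -0.406   0.0454]
workpiece [(array([0.5342, 0.2953, 0.004 ]), 0.86, [389.2, 234.6])]
workpiece_center [(array([0.5362, 0.2902, 0.0415]), 0.68, [389.7, 221.8])]
(array([ 0.001 ,  0.1274, -0.5626]), array([-5.4259,  0.0072, -0.1422]))
[[-0.9422 -0.335 ]
 [-0.335   0.9422]
 [ 0.0025  0.    ]]
```

The workpiece stands in the basket. Moving above the tall cell.

Emit:
drive_tool([
  [[0,0.005,-0.02],[-0.2,0,0],0.7],
  [[0,0.012,-0.055],[-0.5,0,0],0.7],
  [[0,0.021,-0.093],[-0.9,0,0],0.7],
  [[0,0.03,-0.131],[-1.3,0,0],0.7],
  [[0,0.038,-0.169],[-1.7,0,0],0.7],
  [[0,0.047,-0.207],[-2,0,0],0.7],
  [[0,0.055,-0.245],[-2.4,0,0],0.7],
  [[0,0.064,-0.283],[-2.8,0,0],0.7],
  [[0,0.073,-0.321],[-3.2,0,0],0.7],
  [[0,0.081,-0.359],[-3.6,0,0],0.7],
  [[0,0.09,-0.397],[-4,0,0],0.7],
  [[0,0.098,-0.435],[-4.4,0,0],0.7],
  [[0,0.107,-0.473],[-4.8,0,0],0.7],
  [[0,0.115,-0.509],[-5.2,0,0],0.7],
  [[0,0.122,-0.54],[-5.4,0,0],0.7],
  [[0,0.127,-0.562],[-5.4,0,0],0.7],
  [[0,0.127,-0.562],[-5.4,0,0],0.7],
  [[0,0.127,-0.562],[-5.4,0,0],0.7],
  [[0,0.127,-0.562],[-5.4,0,0],0.7],
])

```text
clock: 10.12
tool_pos: [0.5945, -0.2765, 0.2491]
orientation: [64.5, 89.7, 179.4]
force: [-0.7, 0.7, 1.2]
opening: 0.0614
```

Run:
```python
from h import *
np.set_printoptions(precision=4,suppress=True)
im=ctrl.snapshot('wrist'); cv2.imwrite('pics/w5.png',im)
for n,z in [('cell_center',.046),('cell',.006),('short_cell',.006),('round_cell',.006)]:
    print(n,[(np.round(d['pixel'],1),round(d['confidence'],2),atz('wrist',d['pixel'],z)) for d in ctrl.landmark_of('wrist',n)[:2]])
s=ctrl.get_obs(); print(s['clock'],s['tool_pos'],s['opening'],s['joint_pos'])
pc=proj('wrist',np.array([.595,-.2775,.086])); print(pc)
x0,y0=(pc-[65,50]).astype(int); print(x0,y0)
cv2.imwrite('pics/w5c.png',cv2.resize(im[max(y0,0):y0+100,max(x0,0):x0+130],None,fx=6,fy=6,interpolation=cv2.INTER_CUBIC))
```

```text
cell_center [(array([252. , 169.7]), 0.96, array([ 0.5974, -0.2768,  0.046 ]))]
cell [(array([252.7, 164.2]), 0.74, array([ 0.5971, -0.2772,  0.006 ]))]
short_cell [(array([310.9, 184.3]), 0.68, array([ 0.5107, -0.2863,  0.006 ]))]
round_cell [(array([363.1, 208.1]), 0.91, array([ 0.4203, -0.2887,  0.006 ]))]
10.3667 [ 0.5953 -0.2758  0.2512] 0.06123301992029824 [ -7.8241  18.0688   0.2682   0.0617 -72.3133  32.858 ]
[254.5171 176.7571]
189 126
```

View pics/w5c.png

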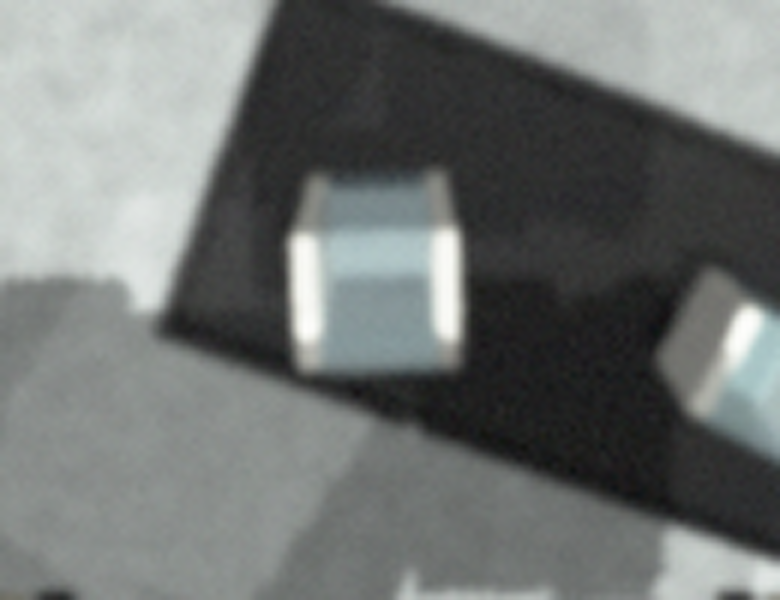

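The wrist crop (6x, origin 189,126) shows the tall cell's top face with corners near (290,232), (462,230), (462,372) and (299,374). The white strips are left and right, so they sit along the jaws' direction. I'll work out its pose.

Run:
```python
from h import *
np.set_printoptions(precision=4,suppress=True)
C=np.array([[290,232],[462,230],[464,372],[298,374]],float)
P=np.array([atz('wrist',[189+(c[0]-.5)/6,126+(c[1]-.5)/6],.086) for c in C])
for i in range(4):
    d=P[(i+1)%4]-P[i]; print(np.linalg.norm(d)*1000,np.degrees(np.arctan2(d[1],d[0])))
print('centre',P.mean(0)); 
# strip-mask per side: long directions
im=cv2.imread('pics/w5.png'); g=cv2.cvtColor(im,cv2.COLOR_BGR2GRAY)
m=(g>205).astype(np.uint8); n,l,st,ce=cv2.connectedComponentsWithStats(m[126+33:126+68,189+43:189+82])
for i in range(1,n):
    if st[i,4]>15:
        ys,xs=np.nonzero(l==i); Q=np.array([atz('wrist',[a+232,b+159],.086)[:2]*1000 for a,b in zip(xs,ys)],np.float32); print(st[i],cv2.minAreaRect(Q))
T=tool()[1].as_matrix(); print(T[:,1:],np.degrees(np.arctan2(T[1,1],T[0,1]))%360, tool()[0])
```

```text
31.72745192041099 -154.346947009151
27.01912413028905 116.32399534373225
31.184272917533935 25.711185393764183
27.062566152083527 -62.52676006636941
centre [ 0.5978 -0.2767  0.086 ]
[28  5  5 19 69] ((589.2280883789062, -284.84173583984375), (4.442360877990723, 20.448135375976562), 25.431150436401367)
[ 6  6  5 18 78] ((611.2134399414062, -273.9822082519531), (4.484086990356445, 19.340682983398438), 24.472360610961914)
[[-0.9059 -0.4235]
 [-0.4235  0.9059]
 [ 0.0022  0.0002]] 205.05275749082892 [ 0.5953 -0.2758  0.2512]
```

Emit:
drive_tool([
  [[0.0,-0.002,-0.002],[-0.6,0,0],0.7],
  [[0.03,-0.002,-0.002],[-0.6,0,0],0.7],
  [[0.07,-0.002,-0.002],[-0.6,0,0],0.7],
  [[0.1,-0.002,-0.002],[-0.6,0,0],0.7],
  [[0.125,-0.002,-0.002],[-0.6,0,0],0.7],
  [[0.14,-0.002,-0.002],[-0.6,0,0],0.7],
  [[0.145,-0.002,-0.002],[-0.6,0,0],0.7],
  [[0.145,-0.002,-0.002],[-0.6,0,0],0.7],
  [[0.145,-0.002,-0.002],[-0.6,0,0],0.7],
])

```text
clock: 11.12
tool_pos: [0.5984, -0.2769, 0.1072]
orientation: [116.4, 89.9, -127.9]
force: [0.5, -0.2, 1.9]
opening: 0.0614
```

Run:
```python
from h import *
np.set_printoptions(precision=4,suppress=True)
im=ctrl.snapshot('wrist'); cv2.imwrite('pics/w6.png',im)
for n,z in [('cell_center',.046),('cell',.006)]:
    print(n,[(np.round(d['pixel'],1),round(d['confidence'],2),atz('wrist',d['pixel'],z)) for d in ctrl.landmark_of('wrist',n)[:2]])
print(tool()[0],tool()[1].as_matrix()[:,:2])
pc=proj('wrist',np.array([.598,-.2767,.086])); print(pc)
x0,y0=(pc-[65,50]).astype(int); print(x0,y0)
cv2.imwrite('pics/w6c.png',cv2.resize(im[max(y0,0):y0+100,max(x0,0):x0+130],None,fx=6,fy=6,interpolation=cv2.INTER_CUBIC))
```

```text
cell_center [(array([259.1, 206.2]), 0.88, array([ 0.5949, -0.2788,  0.046 ])), (array([342.5, 223. ]), 0.28, array([ 0.5267, -0.2952,  0.046 ]))]
cell [(array([256.7, 191. ]), 0.63, array([ 0.5971, -0.2797,  0.006 ]))]
[ 0.5987 -0.2771  0.1079] [[ 0.0006 -0.9013]
 [-0.0014 -0.4332]
 [-1.      0.    ]]
[254.2413 225.3169]
189 175
```

View pics/w6c.png

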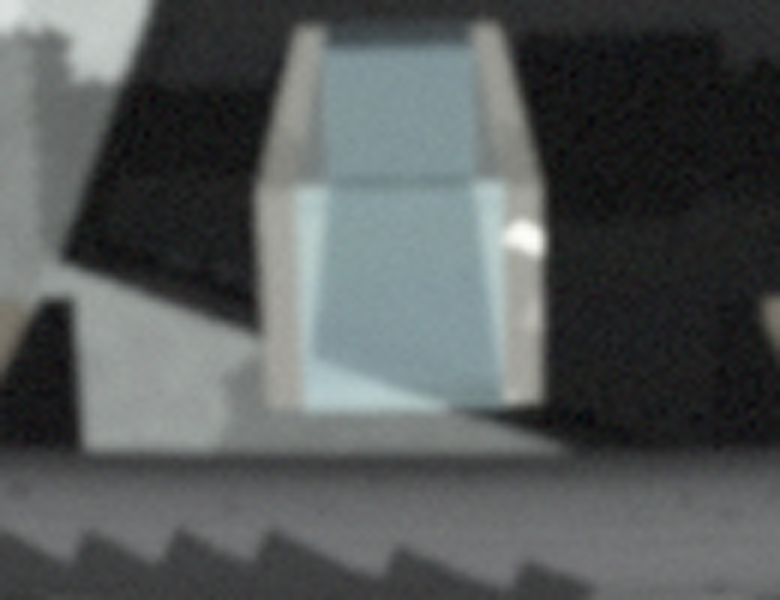

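The crop (origin 189,175) shows the top face with corners near (253,183), (545,183), (547,402) and (263,408). The fingers sit evenly on either side, at about 28 and 762. One more calculation, then I descend.

Run:
```python
from h import *
np.set_printoptions(precision=4,suppress=True)
C=np.array([[253,183],[545,183],[547,402],[263,408]],float)
P=np.array([atz('wrist',[189+(c[0]-.5)/6,175+(c[1]-.5)/6],.086) for c in C])
for i in range(4):
    d=P[(i+1)%4]-P[i]; print(np.linalg.norm(d)*1000,np.degrees(np.arctan2(d[1],d[0])))
print('centre',P.mean(0), tool()[1].inv().apply(P.mean(0)-tool()[0]))
```

```text
31.208710176435286 -154.34571830105673
25.67407849165594 117.74157433875978
31.71073559862511 26.952631872052518
26.379252977336463 -63.387345143366645
centre [ 0.5973 -0.2777  0.086 ] [0.0219 0.0015 0.0001]
```

Emit:
drive_tool([
  [[0.015,0.001,0],[-0.4,0,0],0.7],
  [[0.035,0.001,0],[-0.4,0,0],0.7],
  [[0.05,0.001,0],[-0.4,0,0],0.7],
  [[0.06,0.001,0],[-0.4,0,0],0.7],
  [[0.061,0.001,0],[-0.4,0,0],0.7],
  [[0.061,0.001,0],[-0.4,0,0],0.7],
  [[0.061,0.001,0],[-0.4,0,0],0.6],
  [[0.061,0.001,0],[-0.4,0,0],0.5],
  [[0.061,0.001,0],[-0.4,0,0],0.42],
  [[0.061,0.001,0],[-0.4,0,0],0.38],
  [[0.061,0.001,0],[-0.4,0,0],0.34],
  [[0.061,0.001,0],[-0.4,0,0],0.2],
  [[0.061,0.001,0],[-0.4,0,0],0.0],
  [[0.061,0.001,0],[-0.4,0,0],0],
  [[0.061,0.001,0],[-0.4,0,0],0],
  [[0.061,0.001,0],[-0.4,0,0],0],
  [[0.061,0.001,0],[-0.4,0,0],0],
  [[0.061,0.001,0],[-0.4,0,0],0],
])

```text
clock: 12.77
tool_pos: [0.598, -0.2776, 0.0472]
orientation: [-174.7, 89.9, -58.6]
force: [-0.1, 1.2, 5.1]
opening: 0.0299
```

Emit:
drive_tool([
  [[0,0,0],[0,0,0],0],
  [[0,0,0],[0,0,0],0],
  [[0,0,0],[0,0,0],0],
  [[-0.01,0,0],[0,0,0],0],
  [[-0.03,0,0],[0,0,0],0],
  [[-0.06,0,0],[0,0,0],0],
  [[-0.095,0,0],[0,0,0],0],
  [[-0.125,0,0],[0,0,0],0],
  [[-0.145,0,0],[0,0,0],0],
  [[-0.15,0,0],[0,0,0],0],
  [[-0.15,0,0],[0,0,0],0],
  [[-0.15,0,0],[0,0,0],0],
])

```text
clock: 13.77
tool_pos: [0.5973, -0.2771, 0.1965]
orientation: [166.1, 90.0, -77.8]
force: [-0.7, 0.3, -2.4]
opening: 0.0298
```

Run:
```python
from h import *
np.set_printoptions(precision=4,suppress=True)
s=ctrl.get_obs(); print(s['clock'],s['opening'],s['force'])
print(tool()[0],tool()[1].as_matrix())
print(rel([.5035,.0145,.2],down(199.85)))
im=ctrl.snapshot('wrist'); cv2.imwrite('pics/w7.png',im)
pc=proj('wrist',tool()[0]+[0,0,.04]); print(pc)
x0,y0=(pc-[65,60]).astype(int); print(x0,y0)
a=cv2.resize(im[y0:y0+100,x0:x0+130],None,fx=6,fy=6,interpolation=cv2.INTER_CUBIC); cv2.imwrite('pics/w7c.png',a)
```

```text
13.7667 0.029790846531602858 [-0.7403  0.258  -2.3792]
[ 0.5973 -0.2771  0.1965] [[ 0.0002 -0.8983 -0.4393]
 [-0.0007 -0.4393  0.8983]
 [-1.      0.0002 -0.0007]]
(array([-0.0038, -0.0439,  0.3031]), array([ 6.2109, -0.0425, -0.0081]))
[253.1588 272.5192]
188 212
```

View pics/w7c.png

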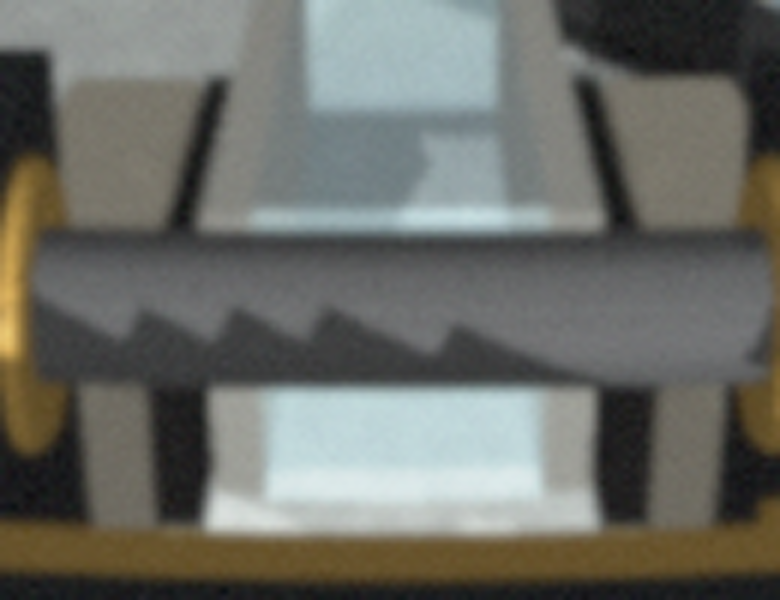

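The cell is gripped on its two frosted (white) strips, upright, with the pads at left (200,150) and right (600,150). Carrying it above the gate.

Emit:
drive_tool([
  [[-0.004,-0.002,0.012],[0.3,0,0],0],
  [[-0.004,-0.005,0.035],[0.8,0,0],0],
  [[-0.004,-0.009,0.065],[1.4,0,0],0],
  [[-0.004,-0.014,0.095],[2,0,0],0],
  [[-0.004,-0.018,0.125],[2.6,0,0],0],
  [[-0.004,-0.022,0.155],[3.2,0,0],0],
  [[-0.004,-0.027,0.185],[3.8,0,0],0],
  [[-0.004,-0.031,0.215],[4.4,0,0],0],
  [[-0.004,-0.035,0.245],[5,0,0],0],
  [[-0.004,-0.039,0.27],[5.5,0,0],0],
  [[-0.004,-0.042,0.29],[6,0,0],0],
  [[-0.004,-0.0435,0.3],[6.2,0,0],0],
  [[-0.004,-0.044,0.303],[6.2,0,0],0],
  [[-0.004,-0.044,0.303],[6.2,0,0],0],
  [[-0.004,-0.044,0.303],[6.2,0,0],0],
])

```text
clock: 15.07
tool_pos: [0.5032, 0.0142, 0.1992]
orientation: [94.3, 89.9, -155.8]
force: [-0.4, 0.1, -1.1]
opening: 0.03
```

Run:
```python
from h import *
np.set_printoptions(precision=4,suppress=True)
s=ctrl.get_obs(); print(s['clock'],s['opening'],s['force'])
for c in ('wrist','top','scene'):
  im=ctrl.snapshot(c); cv2.imwrite(f'pics/{c}8.png',im)
  if c=='wrist': C8=ctrl.get_calibration('wrist'); print(tool()[0],tool()[1].as_matrix()[:,:2])
  for n,z in [('gate',0),('gate_beam',.06),('cell_center',tool()[0][2]-.001),('cell',tool()[0][2]-.041)]:
    print(c,n,[(np.round(d['pixel'],1),round(d['confidence'],2),atz(c,d['pixel'],z)) for d in ctrl.landmark_of(c,n)[:1]])
np.savez('c8.npz',R=C8['R'],t=C8['t'])
im=cv2.imread('pics/wrist8.png'); cv2.imwrite('pics/w8c.png',cv2.resize(im[40:300,150:360],None,fx=2.3,fy=2.3,interpolation=2))
```

```text
15.0667 0.029953067013531575 [-0.3725  0.095  -1.0923]
[0.5033 0.0139 0.1992] [[-0.0021 -0.9406]
 [-0.001  -0.3394]
 [-1.      0.0023]]
wrist gate [(array([258.3, 172.8]), 0.66, array([0.4978, 0.0125, 0.    ]))]
wrist gate_beam [(array([254.3, 180.3]), 0.74, array([0.5038, 0.0104, 0.06  ]))]
wrist cell_center [(array([257.1, 237.7]), 0.88, array([0.5012, 0.0133, 0.1982]))]
wrist cell [(array([254.3, 214.4]), 0.69, array([0.5029, 0.0133, 0.1582]))]
top gate []
top gate_beam []
top cell_center [(array([299.7, 284.5]), 0.59, array([ 0.392 , -0.0737,  0.1985]))]
top cell []
scene gate [(array([273. , 205.1]), 0.64, array([0.4976, 0.0149, 0.    ]))]
scene gate_beam [(array([273.1, 182.8]), 0.78, array([0.4882, 0.0121, 0.06  ]))]
scene cell_center [(array([270.9, 135.7]), 0.72, array([0.5114, 0.0126, 0.1986]))]
scene cell [(array([271.7, 152.7]), 0.52, array([0.5147, 0.0156, 0.1586]))]
```

View pics/w8c.png

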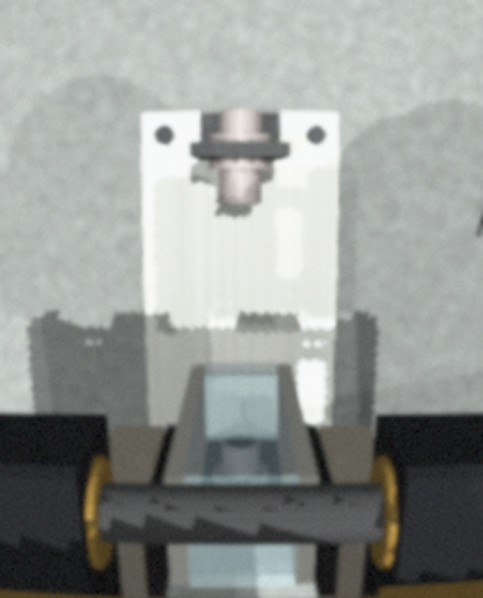

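The plate spans crop columns 142–340, with its far edge at row 112 and screw holes at (164,134) and (316,134). The far barrel is at (240,180), and the near sensor shows through the cell window at about (238,450). I'll use the edges and holes for a more exact gate pose.

Run:
```python
from h import *
np.set_printoptions(precision=4,suppress=True)
im=cv2.imread('pics/wrist8.png'); g=cv2.cvtColor(im,cv2.COLOR_BGR2GRAY).astype(float)
def edge(line,thr=215):
    i=int(np.argmax(line>thr)); a,b=line[i-1],line[i]; return i-1+(thr-a)/(b-a)
Lp=[];Rp=[];Fp=[]
for r in range(92,170,2):
    L=g[r,200:235]; Rr=g[r,315:280:-1]
    if (L>215).any(): Lp.append([200+edge(L),r])
    if (Rr>215).any(): Rp.append([315-edge(Rr),r])
for c in [x for x in range(216,236)]+[x for x in range(278,295)]:
    F=g[75:110,c]
    if (F>215).any(): Fp.append([c,75+edge(F)])
W=lambda P:np.array([atz('wrist',p,.01)[:2] for p in P])
def fit(P,name):
    v=cv2.fitLine((W(P)*1000).astype(np.float32),cv2.DIST_HUBER,0,.01,.01)[:,0]; a=np.degrees(np.arctan2(v[1],v[0])); print(name,len(P),v[2:],a); return v
L,R,F=fit(Lp,'L'),fit(Rp,'R'),fit(Fp,'F')
yaw=np.radians(19.85)
for yd in (19.4,19.85,20.3):
    yaw=np.radians(yd); ex=np.array([np.cos(yaw),np.sin(yaw)]); ey=np.array([-ex[1],ex[0]])
    lx=np.median(W(Lp)@ex);rx=np.median(W(Rp)@ex);fy=np.median(W(Fp)@ey)
    print(yd,'width',lx-rx,'centre',ex*(lx+rx)/2+ey*(fy+.1))
h=[[150+164/2.3,40+134/2.3],[150+316/2.3,40+134/2.3]]; H=W(h); d=H[0]-H[1]; print('holes',H,np.linalg.norm(d),np.degrees(np.arctan2(d[1],d[0])),H.mean(0)@ex-(lx+rx)/2)
# barrel centre columns far sensor, axis at z=.06
cols=[]
for r in range(112,128,2): print(r,g[r,238:272].astype(int)) if r in(112,122) else None
```

```text
L 39 [567.9948 -17.1704] -70.24976
R 39 [473.8594 -51.1045] -70.82567
F 37 [528.563  -85.7149] 20.191187
19.4 width 0.09999572877204038 centre [0.5046 0.0121]
19.85 width 0.0998392032090864 centre [0.5044 0.0119]
20.3 width 0.09983278748235674 centre [0.504  0.0118]
holes [[ 0.5693 -0.0574]
 [ 0.4972 -0.0834]] 0.07670712098619051 19.84377531845501 -0.0010962695826325364
112 [175 170 153 139 142 152 161 166 173 185 195 204 212 220 225 228 229 227
 223 220 212 205 195 190 181 173 166 152 145 148 175 219 240 247]
122 [238 236 236 240 239 223 183 154 145 155 170 183 193 202 210 219 223 220
 206 189 177 168 157 146 151 181 222 231 233 234 234 236 236 237]
```

The plate width comes out at 99.9 mm, as specified, with yaw about 20°. The centre is near (0.504, 0.012), which agrees with the top view. Lowering so the beam crosses 22 mm above the cell's base.

Emit:
drive_tool([
  [[0.0,0,-0.0017],[0,0,0],0],
  [[0.015,0,-0.0017],[0,0,0],0],
  [[0.035,0,-0.0017],[0,0,0],0],
  [[0.055,0,-0.0017],[0,0,0],0],
  [[0.075,0,-0.0017],[0,0,0],0],
  [[0.092,0,-0.0017],[0,0,0],0],
  [[0.106,0,-0.0017],[0,0,0],0],
  [[0.115,0,-0.0017],[0,0,0],0],
  [[0.119,0,-0.0017],[0,0,0],0],
  [[0.12,0,-0.0017],[0,0,0],0],
  [[0.12,0,-0.0017],[0,0,0],0],
  [[0.12,0,-0.0017],[0,0,0],0],
  [[0.12,0,-0.0017],[0,0,0],0],
])

```text
clock: 16.9
tool_pos: [0.5043, 0.0131, 0.0804]
orientation: [-110.4, 90.0, -0.5]
force: [0.3, -0.4, -0.7]
opening: 0.0297
```

Run:
```python
from h import *
np.set_printoptions(precision=4,suppress=True)
s=ctrl.get_obs(); print(s['clock'],s['opening'],s['force'],np.abs(s['qvel']).max())
print(tool()[0],tool()[1].as_matrix()[:,:2],rel([.5041,.0124,.079],down(199.9)))
im=ctrl.snapshot('scene'); cv2.imwrite('pics/s9.png',im); w=ctrl.snapshot('wrist'); cv2.imwrite('pics/w9.png',w)
for c in ('scene','wrist'):
  for n,z in [('gate_beam',.06),('cell_center',.078),('workpiece_center',.0415)]: print(c,n,[(np.round(d['pixel'],1),round(d['confidence'],2),atz(c,d['pixel'],z)) for d in ctrl.landmark_of(c,n)[:1]])
print('expect beam',proj('scene',np.array([.504,.0124,.06])))
a=cv2.resize(im[110:240,210:330],None,fx=4.6,fy=4.6,interpolation=2)[:600]; b=cv2.resize(im[150:280,340:440],(240,312))
v=np.zeros((600,a.shape[1]+240,3),np.uint8); v[:a.shape[0],:a.shape[1]]=a; v[:312,a.shape[1]:]=b; cv2.imwrite('pics/v9.png',v)
```

```text
16.9 0.029673072437331884 [ 0.2806 -0.364  -0.68  ] 0.2069356254766075
[0.5043 0.0131 0.0804] [[ 0.0002 -0.9405]
 [-0.     -0.3399]
 [-1.     -0.0002]] (array([ 0.0014,  0.0004, -0.0005]), array([-0.0321, -0.0036,  0.0098]))
scene gate_beam [(array([272.5, 185.6]), 0.58, array([0.5   , 0.0139, 0.06  ]))]
scene cell_center [(array([269.9, 179.2]), 0.6, array([0.5013, 0.0078, 0.078 ]))]
scene workpiece_center [(array([389.5, 223. ]), 0.86, array([0.5405, 0.29  , 0.0415]))]
wrist gate_beam [(array([255.4, 237.1]), 0.32, array([0.4999, 0.0201, 0.06  ]))]
wrist cell_center [(array([259.9, 199.8]), 0.69, array([ 0.508 , -0.0098,  0.078 ]))]
wrist workpiece_center [(array([255.2, 215.8]), 0.67, array([0.5027, 0.0122, 0.0415]))]
expect beam [271.4374 186.4164]
```

View pics/v9.png

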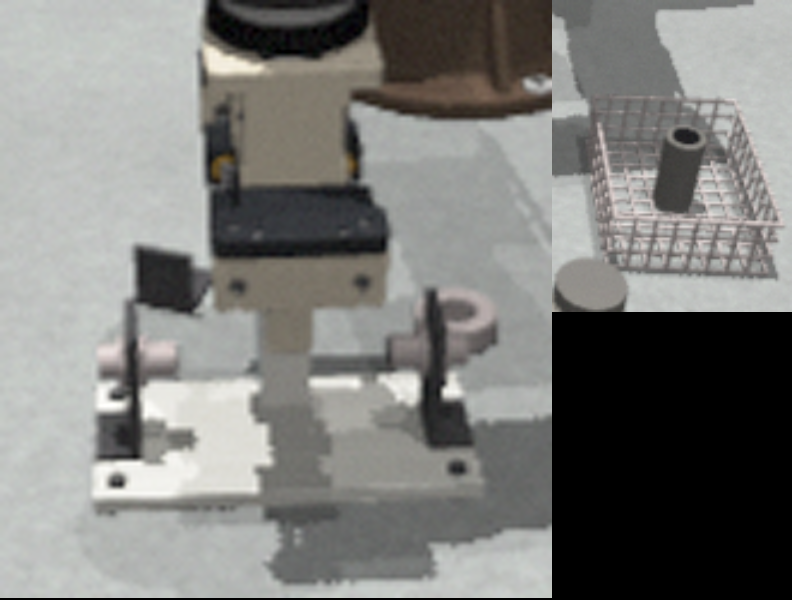

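The scene view shows the cell at crop columns 260–310, with its middle at 285. The sensor tips are at about 178 and 388, with their middle at 283. It hangs clear of the plate, and the workpiece stands in the basket. One small settling move, then I hand in.

Emit:
drive_tool([
  [[0.001,0,-0.0005],[0,0,0],0],
  [[0.001,0,-0.0005],[0,0,0],0],
  [[0.001,0,-0.0005],[0,0,0],0],
  [[0.001,0,-0.0005],[0,0,0],0],
  [[0.001,0,-0.0005],[0,0,0],0],
  [[0.001,0,-0.0005],[0,0,0],0],
  [[0.001,0,-0.0005],[0,0,0],0],
  [[0.001,0,-0.0005],[0,0,0],0],
])

```text
clock: 17.97
tool_pos: [0.5039, 0.0124, 0.0787]
orientation: [91.7, 89.9, -158.5]
force: [-1.3, 0.6, -0.6]
opening: 0.0294
```

Run:
```python
from h import *
s=ctrl.get_obs(); print(s['clock'],s['tool_pos'],s['opening'],s['force'],np.abs(s['qvel']).max())
print(ctrl.close_job())
```

```text
17.9667 [0.50391104 0.01241623 0.07871233] 0.029416627145478075 [-1.33221721  0.57147156 -0.62648589] 0.07780515294257297
the job is handed in; nothing more can be done
None
```

I took the workpiece out of the gate and set it down in the wire basket. I then picked up the tall cell by its two frosted faces and handed the job in at 18 s, still holding the cell in the beam.

**Position at hand-in:** the tool was at (0.504, 0.012, 0.079) m, tilted under about 0.2°. It was essentially still (joint speeds below 0.1°/s), with small wrist forces and the fingers 29 mm apart. By calculation the cell's base is at about 38 mm, so the beam crosses the windows about 22 mm up, in the lower half. The jaws are within 0.1° of the gate's x axis.

**Last picture:** taken just before a final shift of about 1.5 mm. It shows the cell midway between the sensors (column 285 against 283), clear of the plate, with the workpiece upright in the basket.

**Disagreements:**
- The estimates of the gate's centre along the beam spread by about 3 mm, so I used a middle value. Across the beam, the estimates I relied on agreed to about 1 mm.
- With the cell in the gate, the networks' wrist-camera readings of the cell and beam were up to about 25 mm off. I disregarded them in favour of the picture and the earlier plate measurement.

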